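# Slide the tall bottle home into the empty bay

## Task

A tall plastic bottle of press wash has been left out on the bench in front of the open side of the steel divider rack, which faces away from the robot. Push it gently, low on its body, with the fingertips or the outside of the fingers, so that it slides along the bench into the rack's one empty bay, until it stands upright and fully home, close against the back of the rack. Never pinch it, lift it or let it tip, and leave the stock in the other bays and the other things on the bench where they are.

Things in the scene. Friction and masses are not known exactly. Their poses are not given: they have to be found in the camera images.
- bottle: the bottle left out, upright: round, white, paper label, grey cap; 60 mm diameter, straight sides to 150 mm, 215 mm tall, 0.35 to 0.7 kg. Origin: centre of its underside, z up. Friction on the bench 0.5 to 0.7: pushed lower than 40 mm above the bench it slides, higher than 65 mm it tips. Over 30 N from the fingers counts as pinched
- rack: fixed steel rack, no floor: back panel 424 mm wide, 105 mm high, nearest the robot; five dividers 3 mm thick, 60 mm high (105 mm over the 20 mm next to the panel), reaching 80 mm out from it at y = -206, -103, 0, 103, 206 mm: four bays 100 mm wide, three taken, one empty. Origin: on the bench, middle of the panel's bay-side face; +x out of the bays, away from the robot, +y along the panel
- row_bottle: stock in one of the bays, a bottle of the same kind (60 mm diameter, 215 mm tall), loose; origin: centre of its underside
- spray_can: stock in one of the bays, a small aerosol can 53 mm in diameter, 172 mm tall, loose; origin: centre of its underside
- ink_tin: stock in one of the bays, a round ink tin 68 mm in diameter, 85 mm tall, loose; origin: centre of its underside
- bay0 (a point): point on the bench where the centre of the bottle's underside is when it touches the back of bay 0 in the middle of the bay (30 mm out from the back panel); axes as the rack's: +x out of the bay (rightmost, at -y)
- bay1 (a point): point on the bench where the centre of the bottle's underside is when it touches the back of bay 1 in the middle of the bay (30 mm out from the back panel); axes as the rack's: +x out of the bay
- bay2 (a point): point on the bench where the centre of the bottle's underside is when it touches the back of bay 2 in the middle of the bay (30 mm out from the back panel); axes as the rack's: +x out of the bay
- bay3 (a point): point on the bench where the centre of the bottle's underside is when it touches the back of bay 3 in the middle of the bay (30 mm out from the back panel); axes as the rack's: +x out of the bay (leftmost, at +y)
- tape_roll: bystander: clear parcel-tape roll lying flat, 110 mm diameter, 48 mm high, to the left; origin: centre of its underside
- tape_gun: bystander: hand tape gun lying on its side, about 155 x 135 mm, 58 mm high, to the right; origin: under the middle of its side plate
- stapler: bystander: desk stapler, 150 x 36 mm, 60 mm high, left, near; origin: centre of its underside, long along its x
- carton_knife: bystander: closed carton knife lying flat, 120 x 24 mm, 15 mm high, on the far side of the work area; origin: centre of its underside, long along its x
- label_pad: bystander: pad of paper labels, 75 x 105 mm, 22 mm high, to the right; origin: centre of its underside

How it is judged:
By the outcome, as a careful person would: the job done as asked, in the order asked, and still so for the second after the job is handed in, with the robot touching nothing.
It also fails if it takes over 67 s, if anything falls off the work surface, if the arm or the gripper's body presses on something with over 40 N, if the wrist force passes 120 N, or if a joint passes its speed limit or range.

## Robot

A 7-joint arm with a two-finger parallel gripper is mounted at the origin on the work surface. World frame = base frame: x ahead of the robot, y to its left, z up, the work surface at z = 0. Lengths are in m, angles in rad, forces in N, time in s.
With the tool pointing down it reaches from about 0.4 to 0.85 m from the base axis. Payload 4.5 kg.
Tool frame: the origin (TCP) lies where the fingers leave the gripper's body, on its centre line; the fingertips stand 64 mm ahead of it and the grasp point (between the pads) lies 45 mm ahead of it; z points along the fingers, y is the line along which they close (so a half turn about z gives the same grasp; the last joint's range is limited). The gripper opens to 88 mm and grips with 3 to 60 N. Pads are 18 mm wide; open, the fingers measure 123 mm over their backs; the gripper's body (75 mm by 187 mm) begins 45 mm behind the grasp point.
Start: joints at [1.254, 0.689, -0.195, 1.565, 0.157, 0.902, -0.215], TCP at [0.215, -0.587, 0.303] pointing down, gripper open.
Joint ranges: [-3.01, 3.01], [-0.46, 2.08], [-1.47, 1.51], [0.13, 2.56], [-1, 4.14], [0.04, 2.09], [-2.66, 2.66]. Speed limits (rad/s): [2.57, 2.57, 3.14, 3.14, 3.14, 3.14, 3.14].

## Interface

Orientations are given as a unit quaternion [x, y, z, w].
In Python, from plant import r gives the robot as it stands.
- The arm moves only by the tool play_rows, never from a script. Its arguments are lists of equal length, an entry for each row: "translation": the shift along the tool's x, y, z in m, a list of three; "delta_rot": the turn, a rotation vector about the tool's x, y, z in degrees, a list of three; "grip": the opening, from -1 (shut) to 1 (fully open). In form: {"translation": [[x, y, z], ...], "delta_rot": [[rx, ry, rz], ...], "grip": [grip, ...]}. A call has 1 to 20 rows; each row shifts and turns the commanded pose from where the row before left it, along the tool's axes as they then stand; what a row does not reach is not made up. A row lasts 1/8 s, in which the tool goes at most 62.5 mm and 10.7 degrees, less where a joint would pass 70% of its speed; a pose out of reach is approached as far as the arm can. A call with a gripper value outside its range is refused whole. The fingers move at their own pace and stop on an object; "squeeze" is the grip in N (left out, the last holds). Time passes only in rows, so rows that do not move let the fingers close. It gives the time, the measured TCP pose, the force, the opening and the grip force at its end, in the units of the state.
- r.get_state(): the state, without advancing time (a new reading comes with each control period).
- r.snapshot(name): name is "side" or "top" or "wrist"; returns the picture (400x640x3 uint8, blue, green, red); there is no depth.
- r.get_calibration(name): a dict with "intrinsics" (3x3 intrinsics, pixels), "eye" and "rotation" of the camera in the world. Camera axes: x right, y up, looking along -z (the intrinsics and any distortion apply to the point x, -y, -z); pixel columns grow to the right and rows downward; lengths in m; the calibration is good to about 2 mm. A picture is of the moment at which its call begins: read the wrist's pose just before it. get_calibration takes no time and is no camera call; for the wrist camera it gives the pose at the moment of the call.
- r.finish_job(): hands the job in; it is judged then, once.
Trained networks look in the newest picture that a camera, given by its name, has taken for a name from the list of things; names that differ only in an ending like _2 or _b are one class to them, and where a whole thing is asked for, a point or a joint stands for the part that bears it (a point fixed in the world has none). Each returns a list of dicts, best first, with "confidence" (0 to 1); they miss things now and then, are a little off and sometimes report something else, mostly with a low value. They report only what shows in the picture. A call takes as long as a camera call.
- r.look_for(camera, target): "point" ([x, y, z] in m, in world coordinates, good to about 4 mm: the middle of the surface that is visible of it).
- r.silhouettes(camera, target): "pixels" (400x640 bool, what is visible of it).
The state is a dict: "clock": time; "q": joint angles; "qd": joint speeds; "joint_torque": joint torques, N m; "tool_pos": TCP position; "eef_rot": TCP orientation; "contact_force": force on the tool from outside, world axes, zero at the start; "moment": the same for the moment, N m; "opening": opening from 0.0 (shut) to 1.0 (fully open); "finger_force": force on a finger pad.
Only numpy, scipy, OpenCV 4.12 (cv2) and the standard library are available. Lean on these libraries where they do the work, as an engineer would, in place of code of your own. Each camera call takes 0.05 s, during which the arm holds its last target. There are 200 camera calls.

## Working session

There is one attempt and no reset: what is moved stays moved. The work goes in short steps, Python scripts to look and compute and a tool call to move; the robot and the scene stay as the last step left them, time stands still between calls to the robot, and variables do not carry over. Pictures are saved under pics/ and viewed, at most 10 in all, crops included, and the job is handed in when it is done.

Besides the shell and the picture viewer there is one more tool, called after ">>>" in YAML: its name, and indented under it one key for each argument. play_rows: Moves the arm, as the interface text tells. Its arguments: {"type":"object","properties":{"translation":{"type":"array","items":{"type":"array","items":{"type":"number"}}},"delta_rot":{"type":"array","items":{"type":"array","items":{"type":"number"}}},"grip":{"type":"array","items":{"type":"number"}},"squeeze":{"type":"number"}},"required":["translation","delta_rot","grip"]}

```bash
mkdir -p pics; python3 - <<'E'
from plant import r
import cv2,numpy as np
for c in ["side","top"]:
    cv2.imwrite(f"pics/{c}0.png",r.snapshot(c))
    k=r.get_calibration(c);print(c,k["eye"],k["intrinsics"],k["rotation"])
    for t in ["bottle","rack","row_bottle","spray_can","ink_tin","tape_roll","tape_gun","stapler","carton_knife","label_pad"]:
        print(t,[(np.round(d["point"],3).tolist(),round(d["confidence"],2)) for d in r.look_for(c,t)][:3])
s=r.get_state();print(s)
E
```

```text
side [0.34098228 0.57326005 0.79852093] [[448.40489406   0.         323.5635969 ]
 [  0.         448.40489406 192.4715994 ]
 [  0.           0.           1.        ]] [-0.06672445  0.32730442  0.9277606  -0.16637288]
bottle [([0.548, -0.059, 0.129], 0.94)]
rack [([0.412, 0.075, 0.048], 0.73)]
row_bottle [([0.46, 0.202, 0.153], 0.65)]
spray_can [([0.453, 0.096, 0.13], 0.57), ([0.41, 0.078, 0.051], 0.23)]
ink_tin [([0.44, -0.025, 0.091], 0.92), ([0.469, -0.38, 0.04], 0.38)]
tape_roll [([0.583, 0.383, 0.049], 0.86)]
tape_gun [([0.468, -0.38, 0.04], 0.66)]
stapler [([0.433, 0.347, 0.048], 0.64)]
carton_knife [([0.701, -0.034, 0.015], 0.82), ([0.414, 0.076, 0.052], 0.38)]
label_pad [([0.588, -0.329, 0.023], 0.85)]
top [ 0.46406004 -0.00480591  1.04978205] [[418.23690899   0.         319.38509829]
 [  0.         418.23690899 200.2505294 ]
 [  0.           0.           1.        ]] [ 0.03740321 -0.03501374 -0.70267156  0.70966733]
bottle [([0.542, -0.072, 0.167], 0.78)]
rack [([0.403, 0.026, 0.102], 0.81)]
row_bottle [([0.459, 0.165, 0.167], 0.57), ([0.704, -0.031, 0.013], 0.5)]
spray_can [
[... 412 characters left out ...]
 1.1, 'q': array([ 1.25379524,  0.68910029, -0.19457416,  1.56528224,  0.15728298,
        0.90248778, -0.21508863]), 'qd': array([-0.00092993,  0.00128719,  0.00078021, -0.00042358, -0.00133491,
       -0.00021394,  0.00012603]), 'joint_torque': array([-7.67688143e-04, -5.27493167e+01, -1.26686096e+00, -1.53745025e+01,
       -5.18478965e-02, -5.67844745e-04, -1.28131681e-06]), 'tool_pos': array([ 0.21480652, -0.58695789,  0.30274662]), 'eef_rot': array([9.84656628e-01, 1.74503072e-01, 1.51990084e-05, 4.87894878e-05]), 'contact_force': array([-1.0135175 ,  0.26745604, -0.04274972]), 'moment': array([-0.02075758, -0.00563918,  0.02127371]), 'finger_force': 0.0, 'opening': 0.9996985085658477}
```

View pics/top0.png

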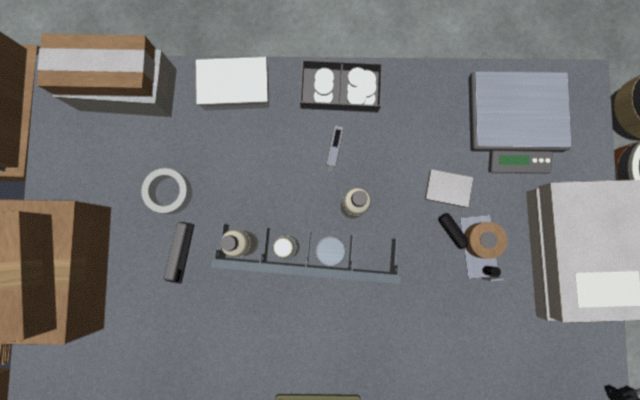

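View pics/side0.png

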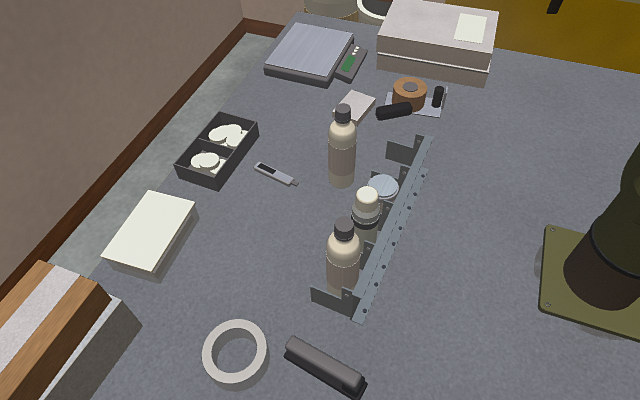

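Bay 0, the rightmost at -y (top picture about (372,255)), is the empty one. The bottle is at about (356,203) in the top picture. I'll fit the rack and bottle models to the silhouettes.

```bash
cat > fit.py <<'E'
from plant import r
import cv2,numpy as np
from scipy.spatial.transform import Rotation as R
from scipy.optimize import minimize
C={c:r.get_calibration(c) for c in ("side","top")}
def proj(c,P):
    k=C[c];p=R.from_quat(k["rotation"]).inv().apply(np.asarray(P)-k["eye"])*[1,-1,-1]
    p=p@np.array(k["intrinsics"]).T
    return p[:,:2]/p[:,2:]
def hull(m,c,P):
    h=cv2.convexHull(proj(c,P).astype(np.float32))
    cv2.fillConvexPoly(m,np.round(h*16).astype(np.int32),1,shift=4,lineType=cv2.LINE_AA) if 0 else cv2.fillConvexPoly(m,np.round(h*16).astype(np.int32),1,shift=4)
def box(a,b): return np.array([[x,y,z] for x in (a[0],b[0]) for y in (a[1],b[1]) for z in (a[2],b[2])])
RB=[box((-.003,-.212,0),(0,.212,.105))]+[box((0,y-.0015,0),(.08,y+.0015,.06)) for y in np.array([-206,-103,0,103,206])/1e3]+[box((0,y-.0015,0),(.02,y+.0015,.105)) for y in np.array([-206,-103,0,103,206])/1e3]
def disc(rad,z):
    a=np.linspace(0,2*np.pi,48);return np.c_[rad*np.cos(a),rad*np.sin(a),0*a+z]
def cyl(r1,z1,r2,z2): return np.r_[disc(r1,z1),disc(r2,z2)]
BOT=[cyl(.03,0,.03,.150),cyl(.03,.150,.015,.185),cyl(.014,.185,.014,.215)]
TIN=[cyl(.034,0,.034,.085)]
def render(c,parts,p,up=1):
    m=np.zeros((400,640),np.uint8);Q=R.from_rotvec([0,0,p[2] if len(p)>2 else 0])
    for P in parts: hull(m,c,Q.apply(P)+[p[0],p[1],0])
    return m>0
def fit(parts,masks,p0,ign={}):
    def cost(p):
        s=0
        for c,m in masks.items():
            k=~ign.get(c,np.zeros_like(m));a=render(c,parts,p)
            s+=((a^m)&k).sum()/((a|m)&k).sum()
        return s
    p0=np.array(p0,float);st=np.array([.01,.01,.03])[:len(p0)];b=None
    for i in range(3):
        S=np.vstack([p0]+[p0+np.eye(len(p0))[j]*st[j] for j in range(len(p0))])
        o=minimize(cost,p0,method="Nelder-Mead",options=dict(initial_simplex=S,xatol=1e-4,fatol=1e-4));p0=o.x;st=-st/2
    return o.x,o.fun
def sil(c,t,near=None):
    l=r.silhouettes(c,t);return l[0]["pixels"] if l else None
E
cat > a.py <<'E'
from fit import *
M={}
for c in ("side","top"):
    r.snapshot(c)
    for t in ("bottle","rack","row_bottle","spray_can","ink_tin"): M[t,c]=sil(c,t); print(t,c,None if M[t,c] is None else M[t,c].sum())
g=lambda t,cs=("side","top"):{c:M[t,c] for c in cs if M[t,c] is not None}
ig={c:np.any([cv2.dilate(M[t,c].astype(np.uint8),np.ones((3,3)))>0 for t in ("bottle","row_bottle","spray_can","ink_tin") if M[t,c] is not None],axis=0) for c in ("side","top")}
out={}
for cs in (("side","top"),("side",),("top",)):
    f=fit(RB,g("rack",cs),[.415,.01,-.03],ig);print("rack",cs,f); out[cs]=f[0]
    b=fit(BOT,g("bottle",cs),[.54,-.08]);print("bottle",cs,b); out[cs,"b"]=b[0]
print("tin",fit(TIN,g("ink_tin",("top",)),[.45,-.03]))
p=out["side","top"];b=out[("side","top"),"b"]
a=R.from_rotvec([0,0,p[2]])
print("bay0",a.apply([.03,-.1545,0])+[p[0],p[1],0],"bottle in rack",a.inv().apply([b[0]-p[0],b[1]-p[1],0]))
ims=[]
for c in ("side","top"):
    im=cv2.imread(f"pics/{c}0.png")
    for parts,q in ((RB,p),(BOT,b)):
        cs,_=cv2.findContours(render(c,parts,q).astype(np.uint8),cv2.RETR_CCOMP,cv2.CHAIN_APPROX_NONE);cv2.drawContours(im,cs,-1,(0,0,255),1)
    im=im[100:330,270:450] if c=="side" else im[170:300,200:410]
    ims.append(cv2.resize(im,(400,int(400*im.shape[0]/im.shape[1]))))
h=max(i.shape[0] for i in ims)
cv2.imwrite("pics/ov.png",np.hstack([cv2.copyMakeBorder(i,0,h-i.shape[0],0,0,0) for i in ims]))
E
python3 a.py
```

```text
bottle side 2034
rack side 5602
row_bottle side 2135
spray_can side 1257
ink_tin side 635
bottle top 760
rack top 2442
row_bottle top 865
spray_can top 500
ink_tin top 666
rack ('side', 'top') (array([ 0.39894068,  0.02961838, -0.06784284]), np.float64(0.6947491201943476))
bottle ('side', 'top') (array([ 0.55703961, -0.08263683]), np.float64(0.07768359517720132))
rack ('side',) (array([ 0.39510841,  0.02910407, -0.05535981]), np.float64(0.27232062980855254))
bottle ('side',) (array([ 0.55716334, -0.083023  ]), np.float64(0.04428571428571428))
rack ('top',) (array([ 0.39840827,  0.02956938, -0.07485456]), np.float64(0.4090063267584667))
bottle ('top',) (array([ 0.55695423, -0.08199059]), np.float64(0.029601029601029602))
tin (array([ 0.44663086, -0.02553223]), np.float64(0.09264305177111716))
bay0 [ 0.41839799 -0.12655993  0.        ] bottle in rack [ 0.1653451  -0.10127931  0.        ]
```

View pics/ov.png

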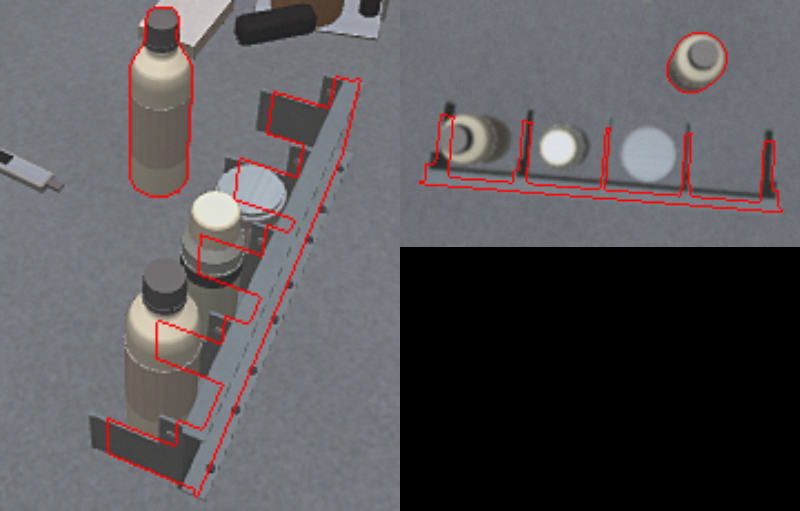

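```bash
cat > b.py <<'E'
from fit import *
from scipy.optimize import least_squares
Y=np.array([-206,-103,0,103,206])/1e3
O=[("top",.08,0,.06,393.7,238.8),("top",.08,1,.06,351.2,235.6),("top",.08,2,.06,309.2,232),("top",.08,3,.06,267.7,228.3),("top",.08,4,.06,226.2,224),
("side",.08,0,.06,387.9,141),("side",.08,0,0,386,155.8),("side",.08,4,.06,311,286.8),("side",.08,4,0,314,301),("side",.02,0,.105,416.2,135.1),("side",.02,4,.105,342.5,287.2)]
def res(p):
    a=R.from_rotvec([0,0,p[2]])
    return np.concatenate([proj(c,a.apply([[x,Y[i],z]])+[p[0],p[1],0])[0]-[u,v] for c,x,i,z,u,v in O])
s=least_squares(res,[.4,.03,-.06],loss="soft_l1");print(s.x,np.round(res(s.x).reshape(-1,2),1))
p=s.x;a=R.from_rotvec([0,0,p[2]])
for y in (-.1545,-.206,-.103): print(a.apply([.03,y,0])+[p[0],p[1],0],a.apply([.08,y,0])+[p[0],p[1],0])
for b in ([.557,-.0826],[.4466,-.0255]): print(a.inv().apply([b[0]-p[0],b[1]-p[1],0]))
ims=[]
for c in ("side","top"):
    im=cv2.imread(f"pics/{c}0.png")
    x0,y0,x1,y1=(290,100,450,330) if c=="side" else (200,200,410,300)
    f=4 if c=="top" else 2.5
    im=cv2.resize(im[y0:y1,x0:x1],None,fx=f*.62,fy=f*.62,interpolation=cv2.INTER_CUBIC)
    for P in RB:
        h=cv2.convexHull(((proj(c,a.apply(P)+[p[0],p[1],0])-[x0,y0]+.5)*f*.62).astype(np.int32));cv2.polylines(im,[h],True,(0,0,255),1)
    ims.append(im)
h=max(i.shape[0] for i in ims)
cv2.imwrite("pics/ov2.png",np.hstack([cv2.copyMakeBorder(i,0,h-i.shape[0],0,0,0) for i in ims]))
E
python3 b.py
```

```text
[ 0.41066915  0.02977692 -0.07311595] [[ 2.   0.4]
 [ 0.8 -0.1]
 [-0.7 -0.1]
 [-2.6 -0. ]
 [-4.4  0.7]
 [ 0.4 -0.8]
 [-0.1  2.1]
 [ 0.6 -0.5]
 [-1.3 -0.1]
 [-0.3 -1.8]
 [-0.1 -0. ]]
[ 0.42930265 -0.12650182  0.        ] [ 0.47916906 -0.13015436  0.        ]
[ 0.42554053 -0.17786422  0.        ] [ 0.47540694 -0.18151676  0.        ]
[ 0.43306476 -0.07513941  0.        ] [ 0.48293117 -0.07879195  0.        ]
[ 0.15414911 -0.10138708  0.        ]
[ 0.03987287 -0.05250445  0.        ]
```

View pics/ov2.png

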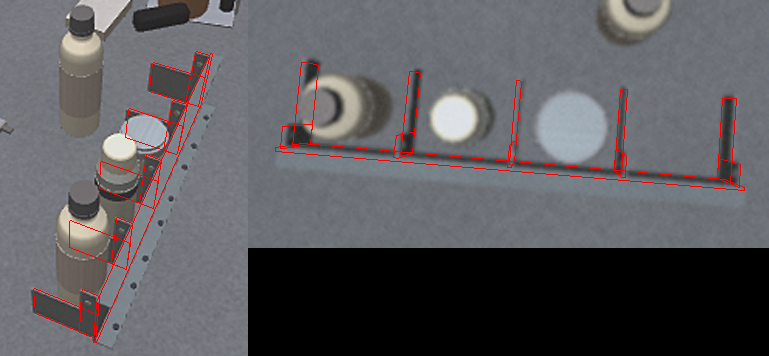

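The overlay now agrees: the rack origin is at about (0.411, 0.030) with yaw -4.2°, and the bottle is at (0.557, -0.083). The gripper body would hit the tall bottle if it pointed straight down. I'll tilt it about 40° and push with two slightly parted fingertips, first diagonally in front of bay 0, then straight in.

```bash
cat > plan.py <<'E'
from fit import *
RK=np.array([.4107,.0298]);YAW=-.0731
def rw(x,y): return (R.from_rotvec([0,0,YAW]).apply([x,y,0])[:2]+RK)
def pose(tip,az,tilt):
    "az: deg of push dir rotated from rack -x toward -y"
    a=np.pi+YAW+np.radians(az);d=np.array([np.cos(a),np.sin(a),0]);t=np.radians(tilt)
    z=d*np.sin(t)-[0,0,np.cos(t)];y=np.array([d[1],-d[0],0])*-1
    y=np.cross([0,0,1],d); 
    q=R.from_matrix(np.c_[np.cross(y,z),y,z]);return np.array(tip)-.064*z,q,d
def to(p,q):
    s=r.get_state();Q=R.from_quat(s["eef_rot"])
    print("rotvec",np.round((Q.inv()*q).as_rotvec(degrees=True),1),"trans in target axes",np.round(q.inv().apply(p-s["tool_pos"]),4),"in current",np.round(Q.inv().apply(p-s["tool_pos"]),4),"world",np.round(p-s["tool_pos"],3))
def tip():
    s=r.get_state();Q=R.from_quat(s["eef_rot"]);t=s["tool_pos"]+Q.apply([0,0,.064])
    l=R.from_rotvec([0,0,YAW]).inv().apply(t-[*RK,0]);print("tip",np.round(t,4),"rack",np.round(l,4),"F",np.round(s["contact_force"],1),"open",round(s["opening"],3),"t",s["clock"]);return t
E
python3 - <<'E'
from plan import *
b=np.array([.557,-.0826])
p,q,d=pose([0,0,0],45,40);t=np.r_[b-d[:2]*.065,.022]
p,q,d=pose(t,45,40);print(p,q.as_matrix());to(p,q)
E
```

```text
[ 0.63733211 -0.0132306   0.07102684] [[ 5.79789818e-01  6.53574888e-01 -4.86501422e-01]
 [ 5.00667411e-01 -7.56861854e-01 -4.20109840e-01]
 [-6.42787610e-01  2.77555756e-17 -7.66044443e-01]]
rotvec [ -7.2 -39.6 -19.9] trans in target axes [ 0.6812 -0.1581 -0.2691] in current [ 0.594  -0.3936  0.2317] world [ 0.423  0.574 -0.232]
```

>>> play_rows:
  translation:
    - [0,0,-0.04]
    - [0,0,-0.04]
    - [0,0,0]
    - [0,0,0]
    - [0,0,0]
    - [0,0,0]
    - [0,0,0]
  delta_rot:
    - [0,0,0]
    - [0,0,0]
    - [0,0,-5.2]
    - [0,0,-5.2]
    - [0,0,-5.2]
    - [0,0,-5.2]
    - [0,0,0]
  grip: [0,0,0,0,0,0,0]

```text
clock: 2.58
tool_pos: [0.2147, -0.5869, 0.3827]
eef_rot: [0.937, 0.349, 0.0, -0.0]
contact_force: [-0.3, 0.7, 0.4]
opening: 0.5
finger_force: 0.0
```

>>> play_rows:
  translation:
    - [0.0386,-0.0088,0]
    - [0.0386,-0.0088,0]
    - [0.0386,-0.0088,0]
    - [0.0386,-0.0088,0]
    - [0.0386,-0.0088,0]
    - [0.0386,-0.0088,0]
    - [0.0386,-0.0088,0]
    - [0.0386,-0.0088,0]
    - [0.0386,-0.0088,0]
    - [0.0386,-0.0088,0]
    - [0.0386,-0.0088,0]
    - [0.0386,-0.0088,0]
    - [0.0386,-0.0088,0]
    - [0.0386,-0.0088,0]
    - [0.0386,-0.0088,0]
    - [0.0386,-0.0088,0]
    - [0.0386,-0.0088,0]
    - [0.0386,-0.0088,0]
    - [0,0,0]
  delta_rot:
    - [0,0,0]
    - [0,0,0]
    - [0,0,0]
    - [0,0,0]
    - [0,0,0]
    - [0,0,0]
    - [0,0,0]
    - [0,0,0]
    - [0,0,0]
    - [0,0,0]
    - [0,0,0]
    - [0,0,0]
    - [0,0,0]
    - [0,0,0]
    - [0,0,0]
    - [0,0,0]
    - [0,0,0]
    - [0,0,0]
    - [0,0,0]
  grip: [0,0,0,0,0,0,0,0,0,0,0,0,0,0,0,0,0,0,0]

```text
clock: 4.95
tool_pos: [0.6372, -0.0081, 0.3824]
eef_rot: [0.936, 0.351, 0.001, -0.001]
contact_force: [-0.0, 0.3, -0.0]
opening: 0.498
finger_force: 0.0
```

>>> play_rows:
  translation:
    - [0,0,0]
    - [0,0,0]
    - [0,0,0]
    - [0,0,0]
    - [0,0,0]
    - [0,0,0]
    - [0,0,0]
    - [0,0,0]
    - [0,0,0]
  delta_rot:
    - [0,-5,0]
    - [0,-5,0]
    - [0,-5,0]
    - [0,-5,0]
    - [0,-5,0]
    - [0,-5,0]
    - [0,-5,0]
    - [0,-5,0]
    - [0,0,0]
  grip: [0,0,0,0,0,0,0,0,0]

```text
clock: 6.08
tool_pos: [0.6362, -0.0124, 0.3813]
eef_rot: [0.88, 0.328, -0.321, 0.119]
contact_force: [0.1, -0.7, -0.0]
opening: 0.498
finger_force: 0.0
```

```bash
python3 - <<'E'
from plan import *
print(r.get_state()["q"]);tip()
b=np.array([.557,-.0826])
p,q,d=pose([0,0,0],45,40);t=np.r_[b-d[:2]*.065,.022]
p,q,d=pose(t,45,40);to(p,q)
cv2.imwrite("pics/s1.png",r.snapshot("side"))
E
```

```text
[-0.13730621  0.90570102 -0.13277399  0.99620111  0.4135081   1.8788847
 -1.11492508]
tip [ 0.605  -0.0393  0.3324] rack [ 0.1988 -0.0547  0.3324] F [ 0.1 -0.7 -0. ] open 0.498 t 6.075
rotvec [0.  0.1 0.1] trans in target axes [0.1997 0.0014 0.2375] in current [0.2001 0.0016 0.2372] world [ 0.001 -0.001 -0.31 ]
```

View pics/s1.png

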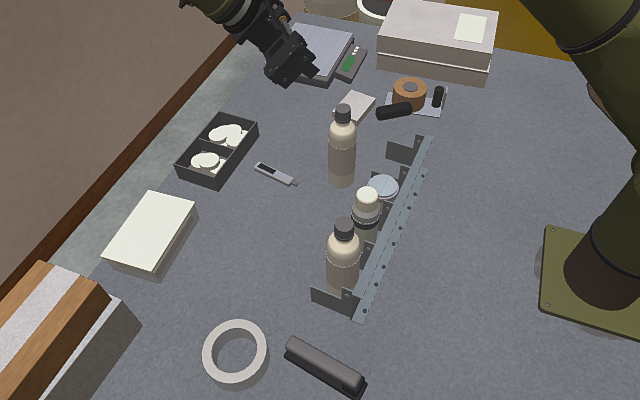

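The arm reaches the tilted pose, high and clear of the bottle (the gripper is at about (290,60), the bottle at (342,150)). I'm descending part of the way and will check the clearance there.

>>> play_rows:
  translation:
    - [0.0133,0,0.0158]
    - [0.0133,0,0.0158]
    - [0.0133,0,0.0158]
    - [0.0133,0,0.0158]
    - [0.0133,0,0.0158]
    - [0.0133,0,0.0158]
    - [0.0133,0,0.0158]
    - [0.0133,0,0.0158]
    - [0.0133,0,0.0158]
    - [0.0133,0,0.0158]
    - [0,0,0]
  delta_rot:
    - [0,0,0]
    - [0,0,0]
    - [0,0,0]
    - [0,0,0]
    - [0,0,0]
    - [0,0,0]
    - [0,0,0]
    - [0,0,0]
    - [0,0,0]
    - [0,0,0]
    - [0,0,0]
  grip: [0,0,0,0,0,0,0,0,0,0,0]

```text
clock: 7.5
tool_pos: [0.6356, -0.0122, 0.1742]
eef_rot: [0.88, 0.329, -0.322, 0.119]
contact_force: [0.1, 0.0, -0.3]
opening: 0.499
finger_force: 0.0
```

```bash
python3 - <<'E'
from plan import *
tip();print(r.get_state()["q"])
cv2.imwrite("pics/s2.png",np.vstack([r.snapshot(c)[:300,150:550] for c in ("side","top")]))
E
```

```text
tip [ 0.6043 -0.0391  0.1253] rack [ 0.1981 -0.0546  0.1253] F [ 0.1  0.  -0.3] open 0.499 t 7.5
[-0.12903969  1.11222211 -0.14282997  1.15582685  0.42801427  1.54349817
 -1.25155632]
```

View pics/s2.png

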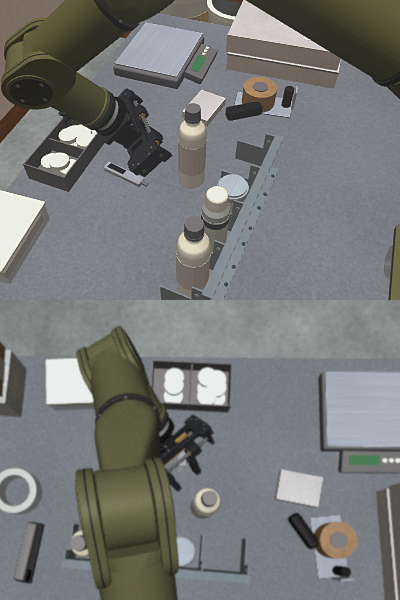

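The gripper is clear of the bottle in both views (fingers at about (150,160) in the side view, bottle at (192,150)), and nothing else is touching. Next I'll finish the descent and push diagonally.

>>> play_rows:
  translation:
    - [0.0133,0,0.0158]
    - [0.0133,0,0.0158]
    - [0.0133,0,0.0158]
    - [0.0133,0,0.0158]
    - [0.0133,0,0.0158]
    - [0,0,0]
  delta_rot:
    - [0,0,0]
    - [0,0,0]
    - [0,0,0]
    - [0,0,0]
    - [0,0,0]
    - [0,0,0]
  grip: [0,0,0,0,0,0]

```text
clock: 8.35
tool_pos: [0.6354, -0.0121, 0.0707]
eef_rot: [0.88, 0.329, -0.322, 0.119]
contact_force: [-0.4, 0.1, -0.1]
opening: 0.497
finger_force: 0.0
```

```bash
python3 - <<'E'
from plan import *
tip()
E
```

```text
tip [ 0.6041 -0.039   0.0218] rack [ 0.198  -0.0545  0.0218] F [-0.4  0.1 -0.1] open 0.497 t 8.35
```

>>> play_rows:
  translation:
    - [-0.0043,0,0.0036]
    - [-0.0043,0,0.0036]
    - [-0.0043,0,0.0036]
    - [-0.0043,0,0.0036]
    - [-0.0043,0,0.0036]
    - [-0.0023,0,0.0019]
    - [-0.0023,0,0.0019]
    - [-0.0023,0,0.0019]
  delta_rot:
    - [0,0,0]
    - [0,0,0]
    - [0,0,0]
    - [0,0,0]
    - [0,0,0]
    - [0,0,0]
    - [0,0,0]
    - [0,0,0]
  grip: [0,0,0,0,0,0,0,0]

```text
clock: 9.35
tool_pos: [0.6086, -0.0362, 0.073]
eef_rot: [0.88, 0.328, -0.32, 0.12]
contact_force: [-0.1, -1.3, -0.8]
opening: 0.5
finger_force: 0.0
```

>>> play_rows:
  translation:
    - [-0.0037,0.0014,0.0031]
    - [-0.0037,0.0014,0.0031]
    - [-0.0037,0.0014,0.0031]
    - [-0.0037,0.0014,0.0031]
    - [0,0,0]
  delta_rot:
    - [0,0,0]
    - [0,0,0]
    - [0,0,0]
    - [0,0,0]
    - [0,0,0]
  grip: [0,0,0,0,0]

```text
clock: 9.98
tool_pos: [0.5974, -0.054, 0.0731]
eef_rot: [0.88, 0.328, -0.321, 0.12]
contact_force: [0.8, 1.0, -0.7]
opening: 0.5
finger_force: 0.9
```

```bash
cat >> plan.py <<'E'
def bot(c=("side","top")):
    t=tip();ms={}
    for k in c:
        r.snapshot(k)
        l=[x for x in r.silhouettes(k,"bottle") if x["confidence"]>.3];
        for x in l: print(k,round(x["confidence"],2),x["pixels"].sum(),np.round(np.argwhere(x["pixels"]).mean(0)))
        if l: ms[k]=l[0]["pixels"]
    for k in ms:
        f=fit(BOT,{k:ms[k]},t[:2]+[-.02,-.02]);b=f[0];print(k,np.round(b,4),f[1],"rack",np.round(R.from_rotvec([0,0,YAW]).inv().apply([*(b-RK),0]),4))
E
python3 - <<'E'
from plan import *
bot()
E
```

```text
tip [ 0.5663 -0.0809  0.0241] rack [ 0.1633 -0.0991  0.0241] F [ 0.8  1.  -0.7] open 0.5 t 9.975
side 0.92 1846 [141. 349.]
top 0.75 709 [207. 363.]
side [ 0.55   -0.1016] 0.1111111111111111 rack [ 0.1485 -0.1209  0.    ]
top [ 0.549  -0.1008] 0.10025380710659898 rack [ 0.1475 -0.1201  0.    ]
```

>>> play_rows:
  translation:
    - [-0.0037,0.0014,0.0031]
    - [-0.0037,0.0014,0.0031]
    - [-0.0037,0.0014,0.0031]
    - [-0.0037,0.0014,0.0031]
    - [-0.0037,0.0014,0.0031]
    - [-0.0037,0.0014,0.0031]
    - [-0.0037,0.0014,0.0031]
    - [-0.0037,0.0014,0.0031]
    - [0,0,0]
  delta_rot:
    - [0,0,0]
    - [0,0,0]
    - [0,0,0]
    - [0,0,0]
    - [0,0,0]
    - [0,0,0]
    - [0,0,0]
    - [0,0,0]
    - [0,0,0]
  grip: [0,0,0,0,0,0,0,0,0]

```text
clock: 11.3
tool_pos: [0.5754, -0.0877, 0.0731]
eef_rot: [0.88, 0.328, -0.321, 0.12]
contact_force: [1.5, 0.6, -1.0]
opening: 0.496
finger_force: 0.9
```

```bash
python3 - <<'E'
from plan import *
bot()
E
```

```text
tip [ 0.5443 -0.1146  0.0242] rack [ 0.1438 -0.1343  0.0242] F [ 1.5  0.6 -1. ] open 0.496 t 11.3
side 0.72 2255 [368. 326.]
side 0.69 1793 [134. 363.]
top 0.88 742 [217. 378.]
side [ 0.5243 -0.1346] 1.0 rack [ 0.1253 -0.1557  0.    ]
top [ 0.525  -0.1332] 0.09290953545232274 rack [ 0.1259 -0.1542  0.    ]
```

>>> play_rows:
  translation:
    - [0.0069,0,-0.0058]
    - [0.0069,0,-0.0058]
    - [0.0069,0,-0.0058]
    - [0.0069,0,-0.0058]
    - [0.0069,0,-0.0058]
    - [0,0,0]
    - [0,0,0]
    - [0,0,0]
    - [0,0,0]
    - [0,0,0]
    - [0,0,0]
    - [0,0,0]
    - [0,0,0]
    - [0,0,0]
    - [0,0,0]
  delta_rot:
    - [0,0,0]
    - [0,0,0]
    - [0,0,0]
    - [0,0,0]
    - [0,0,0]
    - [3.2,0,3.8]
    - [3.2,0,3.8]
    - [3.2,0,3.8]
    - [3.2,0,3.8]
    - [3.2,0,3.8]
    - [3.2,0,3.8]
    - [3.2,0,3.8]
    - [3.2,0,3.8]
    - [3.2,0,3.8]
    - [0,0,0]
  grip: [0,0,0,0,0,-0.32,-0.32,-0.32,-0.32,-0.32,-0.32,-0.32,-0.32,-0.32,-0.32]

```text
clock: 13.38
tool_pos: [0.6101, -0.0586, 0.073]
eef_rot: [0.939, -0.031, -0.342, -0.012]
contact_force: [-0.1, -0.5, -0.7]
opening: 0.34
finger_force: 0.0
```

```bash
python3 - <<'E'
from plan import *
bot(("top",))
p,q,d=pose([*rw(.126+.065,-.1545),.022],0,40);to(p,q);print(r.get_state()["q"])
cv2.imwrite("pics/s3.png",np.vstack([r.snapshot(c)[:300,150:550] for c in ("side","top")]))
E
```

```text
tip [ 0.569  -0.0558  0.024 ] rack [ 0.1641 -0.0738  0.024 ] F [-0.1 -0.5 -0.7] open 0.34 t 13.375
top 0.51 2772 [244. 477.]
top [ 0.549  -0.0758] 1.0 rack [ 0.1456 -0.0952  0.    ]
rotvec [0.2 0.  0.4] trans in target axes [ 0.022   0.0825 -0.0158] in current [ 0.0214  0.0827 -0.0155] world [ 0.021 -0.084 -0.002]
[ 0.07352804  1.26167415 -0.11432369  1.09339623  0.06542193  1.488749
 -1.66520052]
```

View pics/s3.png

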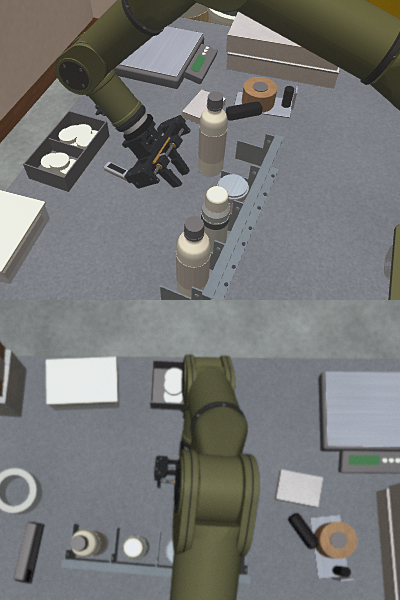

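>>> play_rows:
  translation:
    - [0.005,0,-0.0042]
    - [0.005,0,-0.0042]
    - [0.005,0,-0.0042]
    - [0.005,0,-0.0042]
    - [0,0.0092,0]
    - [0,0.0092,0]
    - [0,0.0092,0]
    - [0,0.0092,0]
    - [0,0.0092,0]
    - [0,0.0092,0]
    - [0,0.0092,0]
    - [0,0.0092,0]
    - [0,0.0092,0]
    - [0,0,0]
  delta_rot:
    - [0,0,0]
    - [0,0,0]
    - [0,0,0]
    - [0,0,0]
    - [0,0,0]
    - [0,0,0]
    - [0,0,0]
    - [0,0,0]
    - [0,0,0]
    - [0,0,0]
    - [0,0,0]
    - [0,0,0]
    - [0,0,0]
    - [0,0,0]
  grip: [-0.32,-0.32,-0.32,-0.32,-0.32,-0.32,-0.32,-0.32,-0.32,-0.32,-0.32,-0.32,-0.32,-0.32]

```text
clock: 15.32
tool_pos: [0.6303, -0.1429, 0.073]
eef_rot: [0.939, -0.032, -0.342, -0.012]
contact_force: [-0.4, -1.2, 0.7]
opening: 0.34
finger_force: 0.0
```

```bash
cat >> plan.py <<'E'
def botside():
    t=tip();r.snapshot("side")
    for x in r.silhouettes("side","bottle")[:3]:
        m=x["pixels"];c=np.argwhere(m).mean(0)
        if c[0]>220: continue
        f=fit(BOT,{"side":m},t[:2]+[-.04,0]);b=f[0];print(round(x["confidence"],2),m.sum(),np.round(c),np.round(b,4),f[1],"rack",np.round(R.from_rotvec([0,0,YAW]).inv().apply([*(b-RK),0]),4))
E
python3 - <<'E'
from plan import *
botside()
p,q,d=pose([*rw(.126+.065,-.1545),.024],0,40);to(p,q)
E
```

```text
tip [ 0.5893 -0.1401  0.024 ] rack [ 0.1905 -0.1564  0.024 ] F [-0.4 -1.2  0.7] open 0.34 t 15.325
rotvec [0.2 0.  0.4] trans in target axes [ 0.0003 -0.0002 -0.0003] in current [ 0.0003 -0.0002 -0.0003] world [0. 0. 0.]
```

```bash
python3 - <<'E'
from plan import *
tip()
for c in ("side","top"):
    im=r.snapshot(c)
    for t in ("bottle","row_bottle"):
        for x in r.silhouettes(c,t): m=x["pixels"];print(c,t,round(x["confidence"],2),m.sum(),np.round(np.argwhere(m).mean(0)))
    if c=="side": cv2.imwrite("pics/s4.png",cv2.resize(im[50:250,220:480],None,fx=2.5,fy=2.5))
E
```

```text
tip [ 0.5895 -0.1386  0.024 ] rack [ 0.1906 -0.1549  0.024 ] F [-0.5  0.5 -0. ] open 0.339 t 15.425
side bottle 0.78 2046 [135. 362.]
side bottle 0.53 1288 [213. 365.]
side bottle 0.43 659 [188. 384.]
side row_bottle 0.87 2205 [256. 343.]
side row_bottle 0.47 417 [174. 274.]
side row_bottle 0.42 2231 [368. 325.]
top bottle 0.27 1768 [264. 276.]
top row_bottle 0.84 853 [243. 239.]
```

View pics/s4.png

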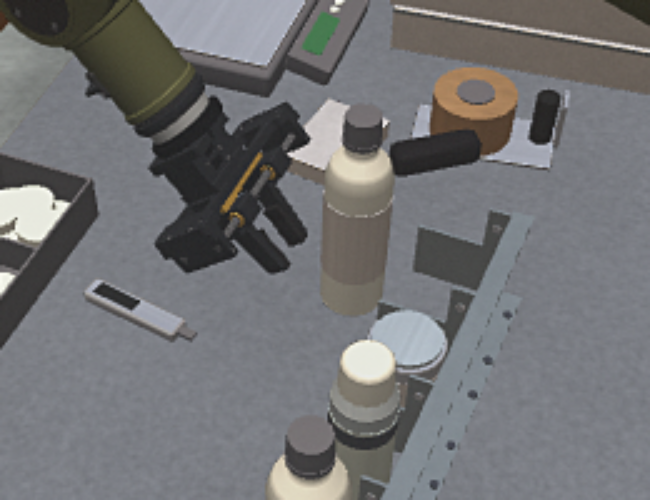

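The bottle stands upright in front of bay 0, the fingers are square behind it, and the stock hasn't moved. Pushing straight in.

>>> play_rows:
  translation:
    - [-0.0046,0,0.0039]
    - [-0.0046,0,0.0039]
    - [-0.0046,0,0.0039]
    - [-0.0046,0,0.0039]
    - [-0.0023,0,0.0019]
    - [-0.0023,0,0.0019]
    - [-0.0031,0,0.0026]
    - [-0.0038,0,0.0032]
    - [-0.0038,0,0.0032]
    - [-0.0038,0,0.0032]
    - [-0.0038,0,0.0032]
    - [-0.0038,0,0.0032]
    - [0,0,0]
  delta_rot:
    - [0,0,0]
    - [0,0,0]
    - [0,0,0]
    - [0,0,0]
    - [0,0,0]
    - [0,0,0]
    - [0,0,0]
    - [0,0,0]
    - [0,0,0]
    - [0,0,0]
    - [0,0,0]
    - [0,0,0]
    - [0,0,0]
  grip: [-0.32,-0.32,-0.32,-0.32,-0.32,-0.32,-0.32,-0.32,-0.32,-0.32,-0.32,-0.32,-0.32]

```text
clock: 17.35
tool_pos: [0.571, -0.138, 0.073]
eef_rot: [0.939, -0.031, -0.343, -0.012]
contact_force: [1.8, 0.2, -0.4]
opening: 0.339
finger_force: 0.8
```

```bash
python3 - <<'E'
from plan import *
botside()
E
```

```text
tip [ 0.5299 -0.1352  0.024 ] rack [ 0.1309 -0.1558  0.024 ] F [ 1.8  0.2 -0.4] open 0.339 t 17.35
0.76 1925 [137. 374.] [ 0.4994 -0.136 ] 0.07955641272902604 rack [ 0.1006 -0.1589  0.    ]
0.62 256 [ 99. 358.] [ 0.572  -0.2362] 0.8722840487546369 rack [ 0.1803 -0.2535  0.    ]
```

>>> play_rows:
  translation:
    - [-0.0038,-0.0003,0.0032]
    - [-0.0038,-0.0003,0.0032]
    - [-0.0038,-0.0003,0.0032]
    - [-0.0038,-0.0003,0.0032]
    - [-0.0038,-0.0003,0.0032]
    - [-0.0038,-0.0003,0.0032]
    - [-0.0038,-0.0003,0.0032]
    - [-0.0038,-0.0003,0.0032]
    - [-0.0038,-0.0003,0.0032]
    - [-0.0038,-0.0003,0.0032]
    - [0,0,0]
  delta_rot:
    - [0,0,0]
    - [0,0,0]
    - [0,0,0]
    - [0,0,0]
    - [0,0,0]
    - [0,0,0]
    - [0,0,0]
    - [0,0,0]
    - [0,0,0]
    - [0,0,0]
    - [0,0,0]
  grip: [-0.32,-0.32,-0.32,-0.32,-0.32,-0.32,-0.32,-0.32,-0.32,-0.32,-0.32]

```text
clock: 18.82
tool_pos: [0.5216, -0.1314, 0.0729]
eef_rot: [0.939, -0.031, -0.343, -0.012]
contact_force: [2.0, 0.8, -0.5]
opening: 0.341
finger_force: 0.7
```

```bash
python3 - <<'E'
from plan import *
botside()
E
```

```text
tip [ 0.4805 -0.1286  0.024 ] rack [ 0.0812 -0.1529  0.024 ] F [ 2.   0.8 -0.5] open 0.341 t 18.825
0.55 1807 [140. 396.] [ 0.4522 -0.1409] 0.15689981096408318 rack [ 0.0539 -0.1672  0.    ]
```

>>> play_rows:
  translation:
    - [-0.0027,0,0.0022]
    - [-0.0027,0,0.0022]
    - [-0.0027,0,0.0022]
    - [-0.0027,0,0.0022]
    - [-0.0015,0,0.0013]
    - [0,0,0]
  delta_rot:
    - [0,0,0]
    - [0,0,0]
    - [0,0,0]
    - [0,0,0]
    - [0,0,0]
    - [0,0,0]
  grip: [-0.32,-0.32,-0.32,-0.32,-0.32,-0.32]

```text
clock: 19.68
tool_pos: [0.506, -0.1304, 0.073]
eef_rot: [0.939, -0.031, -0.342, -0.012]
contact_force: [2.1, 0.0, -0.7]
opening: 0.336
finger_force: 0.9
```

>>> play_rows:
  translation:
    - [-0.0011,0,0.001]
    - [-0.0011,0,0.001]
  delta_rot:
    - [0,0,0]
    - [0,0,0]
  grip: [-0.32,-0.32]

```text
clock: 19.92
tool_pos: [0.5036, -0.1302, 0.073]
eef_rot: [0.939, -0.031, -0.342, -0.012]
contact_force: [2.0, 0.7, 0.2]
opening: 0.343
finger_force: 1.4
```

```bash
python3 - <<'E'
from plan import *
tip();im=r.snapshot("side")[60:220,300:480];cv2.imwrite("pics/s5.png",cv2.resize(im,None,fx=4,fy=3.7))
E
```

```text
tip [ 0.4626 -0.1274  0.0239] rack [ 0.0632 -0.153   0.0239] F [2.  0.7 0.2] open 0.343 t 19.925
```

View pics/s5.png

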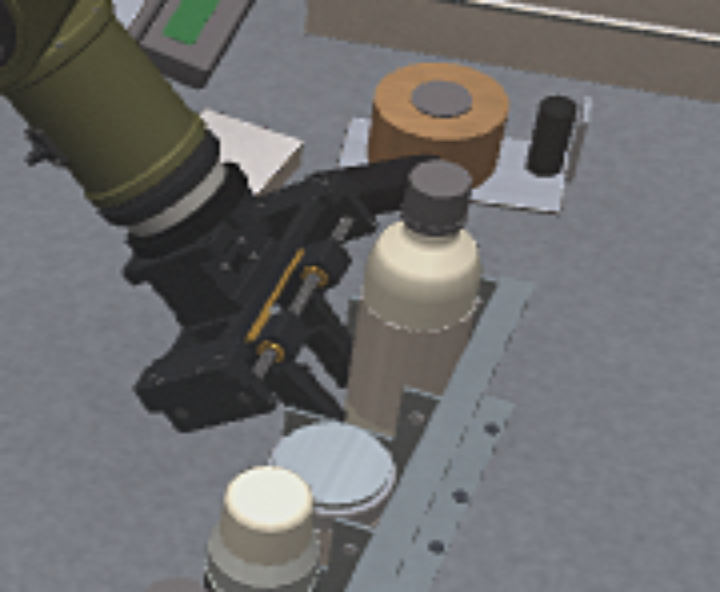

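The bottle is upright in bay 0, nearly at the panel, and the fingers are clear of the dividers. I'm closing the last few millimetres in 1 mm steps and watching the force.

>>> play_rows:
  translation:
    - [-0.0008,0,0.0006]
    - [-0.0008,0,0.0006]
  delta_rot:
    - [0,0,0]
    - [0,0,0]
  grip: [-0.32,-0.32]

```text
clock: 20.23
tool_pos: [0.5019, -0.1301, 0.073]
eef_rot: [0.939, -0.031, -0.341, -0.012]
contact_force: [5.1, -0.2, -0.3]
opening: 0.34
finger_force: 2.2
```

>>> play_rows:
  translation:
    - [-0.0008,0,0.0006]
    - [0,0,0]
  delta_rot:
    - [0,0,0]
    - [0,0,0]
  grip: [-0.32,-0.32]

```text
clock: 20.48
tool_pos: [0.5017, -0.1301, 0.0731]
eef_rot: [0.94, -0.031, -0.34, -0.012]
contact_force: [5.6, -0.5, -0.4]
opening: 0.341
finger_force: 2.5
```

>>> play_rows:
  translation:
    - [-0.0008,0,0.0006]
    - [0,0,0]
  delta_rot:
    - [0,0,0]
    - [0,0,0]
  grip: [-0.32,-0.32]

```text
clock: 20.72
tool_pos: [0.5015, -0.1301, 0.0732]
eef_rot: [0.94, -0.031, -0.339, -0.012]
contact_force: [7.3, -1.0, 1.0]
opening: 0.341
finger_force: 3.1
```

The tool has stopped and the force is rising (7 N), so the bottle is against the panel. Backing straight out, then lifting.

>>> play_rows:
  translation:
    - [0.0015,0,-0.0013]
    - [0.0038,0,-0.0032]
    - [0.0077,0,-0.0064]
    - [0.0115,0,-0.0096]
    - [0.0115,0,-0.0096]
    - [0.0115,0,-0.0096]
    - [0.0115,0,-0.0096]
    - [0.0115,0,-0.0096]
    - [0.0115,0,-0.0096]
    - [-0.0133,0,-0.0158]
    - [-0.0133,0,-0.0158]
    - [-0.0133,0,-0.0158]
    - [-0.0133,0,-0.0158]
    - [-0.0133,0,-0.0158]
    - [-0.0133,0,-0.0158]
    - [-0.0133,0,-0.0158]
    - [-0.0133,0,-0.0158]
    - [0,0,0]
  delta_rot:
    - [0,0,0]
    - [0,0,0]
    - [0,0,0]
    - [0,0,0]
    - [0,0,0]
    - [0,0,0]
    - [0,0,0]
    - [0,0,0]
    - [0,0,0]
    - [0,0,0]
    - [0,0,0]
    - [0,0,0]
    - [0,0,0]
    - [0,0,0]
    - [0,0,0]
    - [0,0,0]
    - [0,0,0]
    - [0,0,0]
  grip: [-0.32,-0.32,-0.32,-0.32,-0.32,-0.32,-0.32,-0.32,-0.32,-0.32,-0.32,-0.32,-0.32,-0.32,-0.32,-0.32,-0.32,-0.32]

```text
clock: 22.98
tool_pos: [0.6067, -0.1374, 0.24]
eef_rot: [0.94, -0.031, -0.34, -0.012]
contact_force: [0.4, 0.1, -0.4]
opening: 0.339
finger_force: 0.0
```

```bash
python3 - <<'E'
from plan import *
tip()
cv2.imwrite("pics/s6.png",np.hstack([cv2.resize(r.snapshot(c)[60:340,200:460],None,fx=1.5,fy=1.5) for c in ("side","top")]))
E
```

```text
tip [ 0.5658 -0.1346  0.1908] rack [ 0.1667 -0.1526  0.1908] F [ 0.4  0.1 -0.4] open 0.339 t 22.975
```

View pics/s6.png

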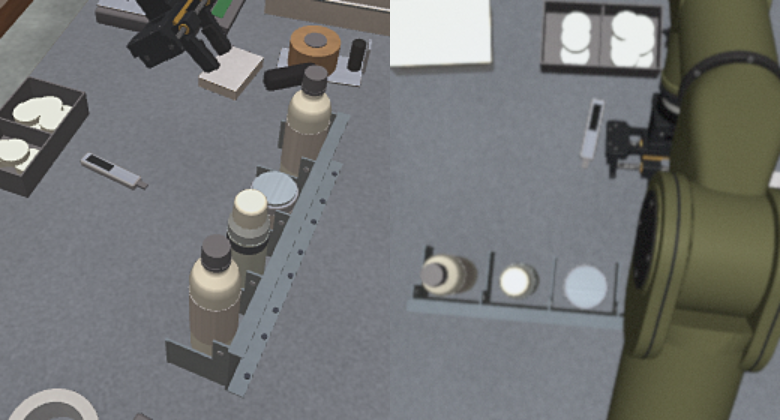

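The bottle stands upright in bay 0 against the panel (side crop, about (307,130)). The stock and knife are where they were and the arm is clear, so I'm handing in.

```bash
python3 -c "
from plant import r
print(r.finish_job())"
```

```text
the job is handed in; nothing more can be done
None
```

The bottle is upright in the empty bay (bay 0, rightmost) and pushed home against the back panel at about 7 N. I saw no movement of the stock or other items in the views I checked, and the job was handed in at about 23 s; no verdict was shown.

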